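# Turn a packed camera out of its foam and fit its lens unit

### The arm

A 7-joint arm with a two-finger parallel gripper is mounted at the origin on the work surface. World frame = base frame: x ahead of the robot, y to its left, z up, the work surface at z = 0. Lengths are in m, angles in rad, forces in N, time in s.
With the tool pointing down it reaches from about 0.4 to 0.85 m from the base axis. Payload 10.4 kg.
Tool frame: the origin (TCP) lies midway between the tips of the shut fingers; the grasp point (between the pads) lies 19 mm behind it (grip_point_offset is the distance from the TCP to the grasp point, in m); y points along the fingers, z is the direction in which the jaws open and shut, and the axes are right-handed (so a half turn about y gives the same grasp; the last joint's range is limited). The gripper opens to 85 mm and grips with 20 to 120 N. Pads are 22 mm wide; open, the fingers measure 114 mm over their backs; the gripper's body (76 mm by 85 mm) begins 54 mm behind the grasp point. The pads swing forward as they close: fully open they stand 13 mm farther back than shut.
Start: joints at [1.31, 0.332, -0.065, 1.46, 0.022, 1.35, -0.088], TCP at [0.147, -0.607, 0.231] pointing down, gripper open.
Joint ranges: [-2.6, 2.6], [-0.5, 2.12], [-1.47, 1.34], [0.16, 2.42], [-1.27, 4.41], [0.06, 2.06], [-2.6, 2.6]. Speed limits (rad/s): [2.22, 2.22, 2.79, 2.79, 3.14, 3.14, 3.14].

### API

Orientations are given as a unit quaternion [x, y, z, w].
In Python, from workcell import * gives the robot as it stands.
- The arm moves only by the tool send_rows, never from a script. Its argument "motion" is a list of rows, each a list of 7 numbers: the opening in per cent of the stroke, from 0 (shut) to 100 (fully open), then the shift along the tool's x, y, z in m, then the turn, a rotation vector about the tool's x, y, z in rad. In form: [[claw, tx, ty, tz, ax, ay, az], ...]. A call has 1 to 10 rows; each row is the pose to reach, as a shift and turn from the pose commanded when the call began, along the tool's axes at that moment; what a row does not reach only later rows make up. A row lasts 1/12 s, in which the tool goes at most 41.7 mm and 7.16 degrees, less where a joint would pass 70% of its speed; a pose out of reach is approached as far as the arm can. A call with a gripper value outside its range is refused whole. The fingers move at their own pace and stop on an object; "squeeze" is the grip in N (left out, the last holds). Time passes only in rows, so rows that repeat a pose let the fingers close. It gives the time, the measured TCP pose, the force and the opening at its end, in the units of the state.
- get_obs(): the state, without advancing time (a new reading comes with each control period).
- camera(name): name is "side" or "top" or "wrist"; returns a dict with "pixels" (480x640x3 uint8, red, green, blue), "range_z" (480x640 float32, m along the optical axis (not along the pixel's ray), 0 where there is no reading), "fovy" (degrees; the focal length in pixels is half the picture's height over the tangent of half this angle, whatever the lens; pixels are square), "cx", "cy" (the principal point, pixels), "dist_coeffs" ([k1, k2, p1, p2, k3] as OpenCV has them; the pictures are not rectified), "view" (4x4, takes a point from world to camera coordinates); the wrist camera has in their place "T_tool_cam" (4x4, takes a point from camera to tool coordinates, whose origin is the TCP and whose axes are the tool frame's). Camera axes: x right, y down, z forward; pixel columns grow to the right and rows downward; lengths in m; the calibration is good to about 2 mm. A picture is of the moment at which its call begins: read the wrist's pose just before it.
- hand_in(): hands the job in, once; it reports no verdict.
The state is a dict: "clock": time; "joint_pos": joint angles; "joint_velocities": joint speeds; "tau": joint torques, N m; "position": TCP position; "ee_rot": TCP orientation; "ft_force": force on the tool from outside, world axes, zero at the start; "torque": the same for the moment, N m; "grip_width": opening from 0.0 (shut) to 1.0 (fully open).
Only numpy, scipy, OpenCV 4.12 (cv2) and the standard library are available. Lean on these libraries where they do the work, as an engineer would, in place of code of your own. Each camera call takes 0.05 s, during which the arm holds its last target.

### The job

The camera lies port side down in the tight cutout of the foam block. Raise its handle end first, with the other end staying in the cutout, and tip it right over so that it comes to rest on its back on the foam shelf beyond the cutout, port facing up. Then set the tapered lens unit nose down into the port until its flange lies flat on the camera, let go of it, and leave the other things on the bench where they are.

Things in the scene. Friction and masses are not known exactly. Their poses are not given: they have to be found in the camera images.
- foam: Fixed grey foam block 320 x 180 x 60 mm high in a 22 mm high tray rim. Origin: on the bench under the centre of the cutout; z up, +x from the camera's handle end towards the shelf (across the bench, roughly towards +y). The cutout is 87 (x) x 73 mm (y), 14 mm deep (floor 46 mm above the bench). Its -x wall is missing for y -28 to 28 mm.
- foam_shelf (a point): Middle of the flat foam shelf beyond the cutout, on its surface 60 mm above the bench; axes as the foam's. The shelf is 161 mm long (foam x 43.5 to 205 mm) and 180 mm wide.
- foam_scoop (a point): Middle of the floor of the finger scoop on the block's -x side, 20 mm above the bench; axes as the foam's. The scoop is 130 mm wide (y), runs from the cutout to the block's -x edge (foam x -43.5 to -115 mm) and is open there, over an 18 mm high tray rim.
- cutout_far_rim (a point): Middle of the upper edge of the cutout's far (+x) wall, 60 mm above the bench; axes as the foam's. The camera can be tipped over about this edge.
- camera: Loose flat aluminium camera, about 0.35 kg, 84 (x) x 70 (y) x 30 mm (z), pull handle at its -x end. Origin: centre of the port's mouth, in the port face; z points from there to the plain back. Starts port down (z up) in the cutout, x along the foam's x, 16 mm standing above the foam. The port is a conical recess 52 mm across at the mouth, 36 mm at its flat bottom, 16 mm deep.
- camera_handle (a point): Middle of the handle's cross bar, axes as the camera's. Round steel bar 9 mm thick along y between two legs (53 mm free between them), 38 mm beyond the camera's -x end, 20 mm from the port face. At the start it is 66 mm above the bench over the scoop, 41 mm free below it; it can be hooked from below or pinched.
- camera_far_end (a point): Point in the middle of the camera's +x end face (the end without handle), half-way between port face and back; axes as the camera's.
- lens_center (a point): Loose black lens unit, 0.15 kg, 60 mm high, stands nose down: its axis half-way up; z from nose to eye end. From the tip up: cone 33 mm across, 49 mm at height 15; flange 60 mm across, height 15 to 20; plain barrel 40 mm across, 20 to 60, gripped here. The cone enters the port with 1 mm to spare all round till the flange lies on the port face (nose 15 mm deep).
- tube: Bystander: black straight open tube, 42 mm across, 55 mm high, standing; origin at the centre of its underside. Leave it.
- jar: Bystander: small white jar with a black cap, 44 mm across, 60 mm high, standing; origin at the centre of its underside. Leave it.
- driver: Bystander: screwdriver lying on the bench. Leave it.
There are look-alikes about, which are no part of the job. Of the things that look like the camera, the middle-sized one is meant.

How it is judged:
On the way, in this order (a step that is already met when the one before it is completed fails the run):
1. the camera's handle end is raised (camera tilted 30 to 75 degrees) while its other end is still in the cutout (angle between camera's own z axis and vertical between 0.52 and 1.31 rad and distance between camera_far_end and cutout_far_rim below 0.032 m and height (world z) of camera_handle above 0.1 m), for 0.1 s.
2. the camera lies turned over, port up, at rest on the foam shelf (angle between camera's own z axis and vertical above 3.05 rad and height (world z) of camera between 0.084 and 0.096 m and x of camera in the frame of foam above 0.045 m and linear speed of camera below 0.02 m/s), for 0.3 s.
At the end, for the whole second after the job is handed in: The camera rests port up on the foam shelf (level within 5 deg, port face 90 +- 6 mm above the bench, centre beyond the far rim). The lens unit stands in the port: upright within 4.5 deg, within 5 mm of its centre, flange down within 2.5 mm (all of step 2 and horizontal distance between lens_center and camera below 0.005 m and angle between lens_center's own z axis and vertical below 0.08 rad and z of lens_center in the frame of camera above -0.0175 m); the robot touches nothing.
It fails at once if the camera falls off the foam (height (world z) of camera below 0.035 m).
It fails at once if a bystander is shifted by more than 30 mm (distance of any of tube, jar, driver from where it was at the start of the episode above 0.03 m).
It also fails if it takes over 66 s, if anything falls off the work surface, if the arm or the gripper's body presses on something with over 40 N, if the wrist force passes 120 N, or if a joint passes its speed limit or range.

## Working session

There is one attempt and no reset: what is moved stays moved. The work goes in short steps, Python scripts to look and compute and a tool call to move; the robot and the scene stay as the last step left them, time stands still between calls to the robot, and variables do not carry over. Pictures are saved under pics/ and viewed, and the job is handed in when it is done.

Besides the shell and the picture viewer there is one more tool, called after ">>>" as a command line: name --pt "numbers of a row" for each row, then --argument value for the rest. send_rows: Moves the arm, as the interface text tells. Its arguments: {"type":"object","properties":{"motion":{"type":"array"},"squeeze":{"type":"number"}},"required":["motion"]}

```bash
ls; mkdir -p pics
cat > h.py <<'E'
import numpy as np, cv2
from scipy.spatial.transform import Rotation as R
from workcell import *
def snap(n,f):
    o=get_obs(); c=camera(n); cv2.imwrite('pics/'+f+'.png',c['pixels'][:,:,::-1])
    if n=='wrist':
        T=np.eye(4);T[:3,:3]=R.from_quat(o['ee_rot']).as_matrix();T[:3,3]=o['position']
        c['c2w']=T@c['T_tool_cam']
    else: c['c2w']=np.linalg.inv(c['view'])
    np.savez('pics/'+f+'.npz',**{k:np.array(v) for k,v in c.items()})
    return c
def load(f): return dict(np.load('pics/'+f+'.npz',allow_pickle=True))
def K(c):
    f=240/np.tan(np.radians(float(c['fovy']))/2)
    return np.array([[f,0,float(c['cx'])],[0,f,float(c['cy'])],[0,0,1.]])
def cloud(c):
    u,v=np.meshgrid(np.arange(640.),np.arange(480.))
    p=cv2.undistortPoints(np.stack([u.ravel(),v.ravel()],1)[:,None],K(c),np.array(c['dist_coeffs'],float))[:,0]
    z=c['range_z'].ravel()
    P=np.c_[p[:,0]*z,p[:,1]*z,z]
    W=P@c['c2w'][:3,:3].T+c['c2w'][:3,3]
    W[z<=0]=np.nan
    return W.reshape(480,640,3)
E
python3 - <<'E'
from h import *
o=get_obs()
for k,v in o.items(): print(k,np.round(v,4))
for n in ['side','top','wrist']:
    c=snap(n,n+'0'); print(n,c['fovy'],c['cx'],c['cy'],c['dist_coeffs'],np.round(c['c2w'],3).tolist())
E
```

```text
pics
clock 0.0
joint_pos [ 1.3104  0.3329 -0.0647  1.461   0.0216  1.3499 -0.0885]
joint_velocities [ 0.0001 -0.0004 -0.0005 -0.0016  0.0005  0.0002 -0.0012]
tau [ 3.00000e-04 -6.25449e+01  4.91000e-02 -3.91616e+01  1.62000e-02
  9.70000e-03  0.00000e+00]
position [ 0.1472 -0.607   0.2305]
ee_rot [-0.084   0.7026 -0.7016  0.0838]
ft_force [0.0468 0.6136 0.7933]
torque [-0.0318 -0.0219 -0.0408]
grip_width 0.9978
side 51.86033292989468 331.1590596851362 237.04025111360954 [0.03244038 0.         0.         0.         0.        ] [[-0.996, -0.072, 0.06, 0.545], [-0.093, 0.738, -0.669, 0.589], [0.004, -0.671, -0.741, 0.703], [0.0, 0.0, 0.0, 1.0]]
top 43.76217069847872 314.7312088581073 238.89477782602498 [-0.06343389  0.          0.          0.          0.        ] [[-0.028, -0.991, 0.133, 0.438], [-0.999, 0.03, 0.014, 0.027], [-0.018, -0.133, -0.991, 1.201], [0.0, 0.0, 0.0, 1.0]]
wrist 71.69325337265039 319.98526410717085 248.78496877862682 [0.00930256 0.         0.         0.         0.        ] [[0.236, -0.938, -0.252, 0.21], [-0.972, -0.228, -0.059, -0.592], [-0.002, 0.259, -0.966, 0.374], [0.0, 0.0, 0.0, 1.0]]
```

View pics/top0.png

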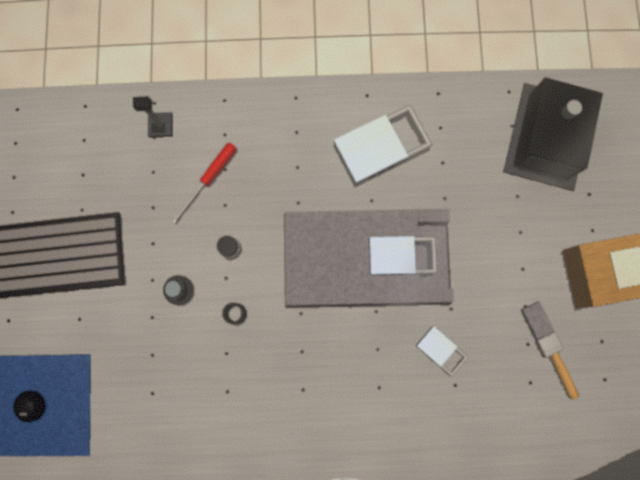

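View pics/side0.png

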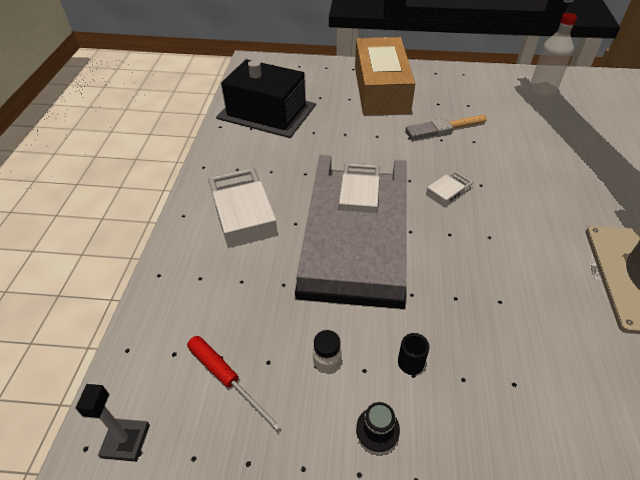

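Camera candidates in the top view: large at (385,148), medium in the foam at (392,256), small at (440,350). The medium one, in the cutout, fits the description. The lens unit appears to be the flanged thing at top (177,290) / side (378,425). The other round things are the jar at top (228,246), the tube at (234,313) and a black disc on blue at (30,406). Next I'll enlarge and measure.

Run:
```python
from h import *
t=cv2.imread('pics/top0.png');s=cv2.imread('pics/side0.png')
a=cv2.resize(t[200:315,270:460],(400,242));b=cv2.resize(s[145:315,290:420],(305,400))
c=cv2.resize(t[225:335,140:260],(400,350)); d=cv2.resize(s[320:465,300:445],(350,350))
im=np.zeros((600,800,3),np.uint8)
im[:242,:400]=a;im[:350,400:750]=d;im[250:600,:400]=c;
im[350:600,400:591]=cv2.resize(b,(191,250)); im[350:600,591:800]=cv2.resize(t[350:460,0:92],(209,250))
cv2.imwrite('pics/crop0.png',im)
W=cloud(load('top0'));S=cloud(load('side0'))
for n,P,pts in [('top',W,[(392,256),(420,240),(432,256),(300,258),(360,256),(440,256),(177,290),(228,246),(234,303),(30,406),(385,148),(440,345),(215,165),(600,400)]),('side',S,[(360,190),(362,168),(350,260),(380,410),(378,440),(327,340),(413,342),(240,205),(450,185)])]:
    for u,v in pts: print(n,u,v,np.round(P[v,u],4))
```

```text
top 392 256 [ 0.5526 -0.1022  0.0753]
top 420 240 [ 0.5825 -0.1581  0.067 ]
top 432 256 [ 0.5508 -0.1788  0.0701]
top 300 258 [0.5554 0.0725 0.061 ]
top 360 256 [ 0.5555 -0.0424  0.0639]
top 440 256 [ 0.5551 -0.2034  0.0223]
top 177 290 [0.5006 0.3101 0.0613]
top 228 246 [0.5824 0.2105 0.0641]
top 234 303 [0.4732 0.2017 0.0531]
top 30 406 [0.2827 0.6088 0.0341]
top 385 148 [ 0.7731 -0.102   0.042 ]
top 440 345 [ 0.3811 -0.1942  0.0222]
top 215 165 [0.753  0.2415 0.0283]
top 600 400 [ 0.261  -0.5118 -0.0008]
side 360 190 [ 0.5527 -0.0997  0.076 ]
side 362 168 [ 0.5532 -0.2565 -0.0013]
side 350 260 [0.5603 0.0577 0.0591]
side 380 410 [0.5031 0.312  0.0599]
side 378 440 [0.5027 0.3391 0.027 ]
side 327 340 [0.5838 0.2134 0.0588]
side 413 342 [0.454  0.1902 0.0348]
side 240 205 [ 0.7797 -0.0728  0.0415]
side 450 185 [ 0.3703 -0.1918  0.0222]
```

View pics/crop0.png

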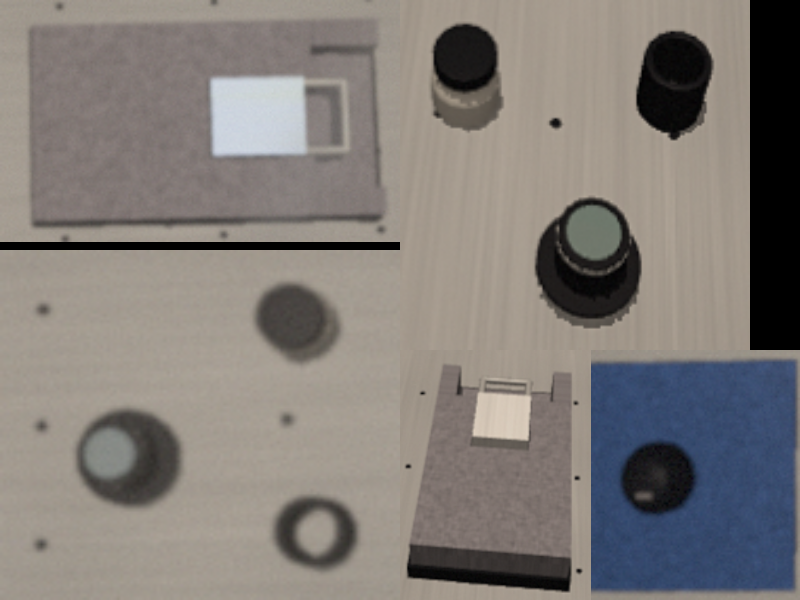

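The crops show the flanged lens unit (green eye end) and the medium camera in the foam cutout with its handle over the scoop. I'll fit their poses.

Run:
```python
from h import *
for n in ['top','side']:
    c=load(n+'0');P=cloud(c);im=c['pixels']
    m=(P[...,2]>0.07)&(P[...,2]<0.085)&(abs(P[...,0]-.553)<.06)&(P[...,1]>-.16)&(P[...,1]<-.04)
    m=cv2.morphologyEx(m.astype(np.uint8),cv2.MORPH_OPEN,np.ones((3,3)))>0
    q=P[m];r=cv2.minAreaRect((q[:,:2]*1000).astype(np.float32));print(n,'cam',r,np.median(q[:,2]),len(q))
    m=(P[...,2]>0.052)&(P[...,2]<0.068)&(abs(P[...,0]-.555)<.12)&(P[...,1]>-.23)&(P[...,1]<.12)
    q=P[m];r=cv2.minAreaRect((q[:,:2]*1000).astype(np.float32));print('foam',r,np.median(q[:,2]))
    # lens top
    m=(P[...,2]>0.055)&(P[...,2]<0.066)&(np.hypot(P[...,0]-.5,P[...,1]-.31)<.04)
    q=P[m];print('lens top',cv2.minEnclosingCircle((q[:,:2]*1000).astype(np.float32)),np.median(q[:,2]),q[:,:2].mean(0))
    m=(P[...,2]>0.013)&(P[...,2]<0.026)&(np.hypot(P[...,0]-.5,P[...,1]-.31)<.05)
    q=P[m];print('flange',cv2.minEnclosingCircle((q[:,:2]*1000).astype(np.float32)))
    m=(P[...,2]>0.058)&(P[...,2]<0.08)&(abs(P[...,0]-.553)<.05)&(P[...,1]>-.2)&(P[...,1]<-.155)
    q=P[m];print('handle',cv2.minAreaRect((q[:,:2]*1000).astype(np.float32)),len(q))
```

```text
top cam ((555.522705078125, -102.77609252929688), (84.98389434814453, 70.99794006347656), 88.31104278564453) 0.0757159859194545 1641
foam ((556.5419921875, -58.183990478515625), (321.5331115722656, 180.81820678710938), 89.44265747070312) 0.059809286042734056
lens top ((503.6305236816406, 318.1913757324219), 20.48763084411621) 0.05997545763064105 [0.50377805 0.31786122]
flange ((503.4991760253906, 318.6706848144531), 30.63266372680664)
handle ((555.3389892578125, -171.63279724121094), (32.096736907958984, 70.22587585449219), 89.8588638305664) 283
side cam ((553.6497192382812, -105.02396392822266), (95.27603912353516, 69.8236083984375), 89.30806732177734) 0.07486039625838142 1210
foam ((554.6995849609375, -57.60960388183594), (324.74420166015625, 179.93296813964844), 89.58905029296875) 0.05894631323709665
lens top ((503.64862060546875, 319.98358154296875), 20.694211959838867) 0.05959856650780698 [0.50321407 0.32117418]
flange ((503.4126281738281, 319.8074035644531), 30.482698440551758)
handle ((550.6763305664062, -171.06488037109375), (31.116498947143555, 74.81575012207031), 89.22283935546875) 214
```

```bash
cat >> h.py <<'E'
import json,os
def T0():
    o=get_obs(); return np.array(o['position']),R.from_quat(o['ee_rot'])
def rel(p,Rt,base=None):
    p0,R0=base if base else T0()
    return np.r_[R0.inv().apply(np.array(p)-p0),(R0.inv()*Rt).as_rotvec()]
yaw=np.radians(89.4); FO=np.array([0.5557,-0.103,0]); 
FR=R.from_euler('z',yaw)
def f2w(x,z,y=0): return FO+FR.apply([x,y,z])
def Rtool(tilt=0,s=1):  # jaw z along s*foam x, tool y down; tilt about foam y
    z=np.array([s,0,0.]);y=np.array([0,0,-1.]);x=np.cross(y,z)
    return FR*R.from_euler('y',tilt,degrees=True)*R.from_matrix(np.c_[x,y,z])
E
python3 - <<'E'
from h import *
p,r=T0(); print(np.round(r.as_matrix(),3))
for s in (1,-1):
    for pos in [f2w(-80,0)]: pass
    b=f2w(-.080,.066)
    print(s,b,np.round(rel(b+[0,0,.10],Rtool(0,s)),4), np.degrees(rel(b,Rtool(0,s))[3:]))
E
```

```text
[[-0.972 -0.     0.236]
 [-0.236  0.001 -0.972]
 [ 0.    -1.    -0.001]]
1 [ 0.55486226 -0.18299561  0.066     ] [-4.9620e-01  6.5000e-02 -3.1610e-01  3.0000e-04 -2.8933e+00 -1.5000e-03] [ 1.47578329e-02 -1.65775328e+02 -8.35504782e-02]
-1 [ 0.55486226 -0.18299561  0.066     ] [-4.962e-01  6.500e-02 -3.161e-01  1.000e-03  2.483e-01  2.000e-04] [5.74569911e-02 1.42246505e+01 1.01488428e-02]
```

View pics/wrist0.png

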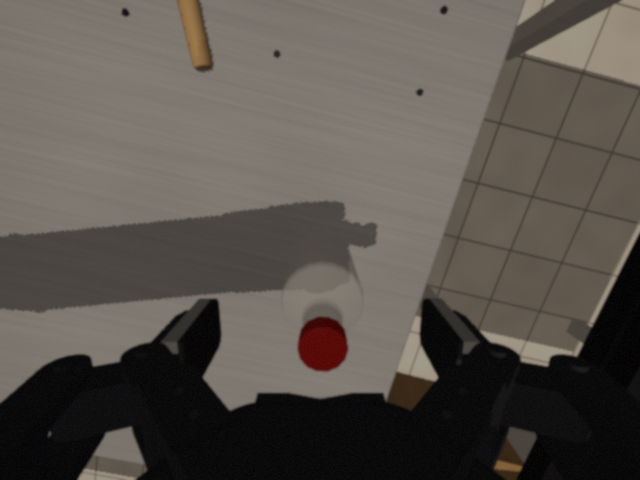

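The wrist view shows a bottle (red cap at 323,344) below the gripper, so I'll rise first and then move across.

>>> send_rows --pt "45 0 -0.03 0 0 0 0" --pt "45 -0.03 -0.05 -0.02 0 0 0" --pt "45 -0.07 -0.05 -0.045 0 0.05 0" --pt "45 -0.11 -0.05 -0.07 0 0.1 0" --pt "45 -0.145 -0.05 -0.092 0 0.15 0" --pt "45 -0.18 -0.05 -0.114 0 0.2 0" --pt "45 -0.215 -0.05 -0.137 0 0.248 0" --pt "45 -0.25 -0.05 -0.16 0 0.248 0" --pt "45 -0.285 -0.05 -0.18 0 0.248 0" --pt "45 -0.32 -0.05 -0.204 0 0.248 0" --squeeze 20

```text
clock: 0.98
position: [0.4044, -0.3396, 0.2813]
ee_rot: [-0.004, -0.707, 0.707, 0.004]
ft_force: [1.0, -0.7, 0.2]
grip_width: 0.452
```

Run:
```python
from h import *
b=f2w(-.080,.066)
print(T0()[0],np.round(rel(b+[0,0,.10],Rtool(0,-1)),4))
```

```text
[ 0.40435723 -0.33960799  0.28133316] [-1.489e-01  1.153e-01 -1.582e-01 -4.000e-04  1.000e-04 -1.000e-04]
```

>>> send_rows --pt "45 -0.025 0.015 -0.025 0 0 0" --pt "45 -0.055 0.03 -0.055 0 0 0" --pt "45 -0.085 0.05 -0.09 0 0 0" --pt "45 -0.115 0.07 -0.12 0 0 0" --pt "45 -0.142 0.09 -0.151 0 0 0" --pt "45 -0.142 0.114 -0.151 0 0 0" --pt "45 -0.142 0.114 -0.151 0 0 0" --pt "45 -0.142 0.114 -0.151 0 0 0"

```text
clock: 1.65
position: [0.5462, -0.1902, 0.1652]
ee_rot: [0.001, 0.708, -0.706, -0.004]
ft_force: [-0.5, -0.8, 0.1]
grip_width: 0.452
```

Run:
```python
from h import *
snap('wrist','w1');P=cloud(load('w1'))
b=f2w(-.080,.066)
print(T0()[0],np.round(rel(b+[0,0,-.007],Rtool(0,-1)),4))
m=(P[...,2]>0.056)&(P[...,2]<0.085)&(abs(P[...,0]-.553)<.06)&(P[...,1]>-.21)&(P[...,1]<-.165)
q=P[m];print(len(q), q.mean(0) if len(q) else 0, q.min(0),q.max(0), cv2.minAreaRect((q[:,:2]*1000).astype(np.float32)))
```

```text
[ 0.5464494  -0.19189018  0.16691845] [-0.0085  0.1079 -0.009   0.0002  0.0006  0.0014]
1575 [ 0.55490848 -0.18045277  0.06985906] [ 0.51796644 -0.18842133  0.06343189] [ 0.58800221 -0.16503127  0.0726174 ] ((553.0311889648438, -176.58436584472656), (23.1412410736084, 69.98439025878906), 89.49662780761719)
```

View pics/w1.png

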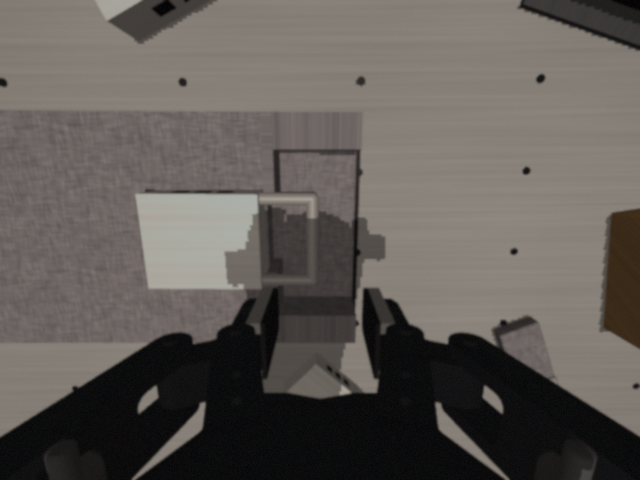

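The handle bar is at wrist column ~311, rows 193–283, and world y≈-0.184 agrees with the fit. I'll descend on it and pinch.

>>> send_rows --pt "28 -0.008 0.01 -0.009 0 0 0" --pt "28 -0.008 0.03 -0.009 0 0 0" --pt "28 -0.008 0.055 -0.009 0 0 0" --pt "28 -0.008 0.08 -0.009 0 0 0" --pt "28 -0.008 0.108 -0.009 0 0 0" --pt "28 -0.008 0.108 -0.009 0 0 0" --pt "0 -0.008 0.108 -0.009 0 0 0" --pt "0 -0.008 0.108 -0.009 0 0 0" --pt "0 -0.008 0.108 -0.009 0 0 0" --pt "0 -0.008 0.108 -0.009 0 0 0" --squeeze 20

```text
clock: 2.53
position: [0.5558, -0.1838, 0.0612]
ee_rot: [-0.005, -0.707, 0.708, 0.003]
ft_force: [-0.4, -2.1, -0.8]
grip_width: 0.091
```

Run:
```python
from h import *
snap('side','s2');o=get_obs();print(o['position'],o['grip_width'],o['ft_force'])
# arc rows: bar path in foam coords; tool: tx=-foam... 
r=Rtool(0,-1)
def bar(t,slack=2):
    t=np.radians(t)
    if t<=np.pi/2:
        tt=np.degrees(t); cx=min(42,43.5-14*np.tan(t)) if tt<62 else 43.5-30*np.sin(t)
        if tt>10: cx-=slack*min(1,(tt-10)/10)
        return np.array([cx-122*np.cos(t)+20*np.sin(t),46+122*np.sin(t)+20*np.cos(t)])
    f=t-np.pi/2; sl=0
    return np.array([43.5-sl,60])+108*np.array([np.sin(f),np.cos(f)])+10*np.array([-np.cos(f),np.sin(f)])
for t in range(0,181,5):
    d=bar(t)-bar(0); print(t,np.round(d,1), 'bar',np.round(bar(t),1))
print(r.as_matrix().round(3))
```

```text
[ 0.55566005 -0.1836676   0.06090587] 0.08993285983771268 [ 0.31576044 -1.61722808 -0.90486629]
0 [0. 0.] bar [-80.  66.]
5 [ 2.2 10.6] bar [-77.8  76.6]
10 [ 4.4 20.9] bar [-75.6  86.9]
15 [ 6.1 30.9] bar [-73.9  96.9]
20 [ 8.6 40.5] bar [-71.4 106.5]
25 [12.9 49.7] bar [-67.1 115.7]
30 [17.8 58.3] bar [-62.2 124.3]
35 [23.2 66.4] bar [-56.8 132.4]
40 [29.2 73.7] bar [-50.8 139.7]
45 [35.4 80.4] bar [-44.6 146.4]
50 [41.7 86.3] bar [-38.3 152.3]
55 [47.9 91.4] bar [-32.1 157.4]
60 [53.6 95.7] bar [-26.4 161.7]
65 [60.9 99. ] bar [-19.1 165. ]
70 [ 70.4 101.5] bar [ -9.6 167.5]
75 [ 80.3 103. ] bar [  0.3 169. ]
80 [ 90.5 103.6] bar [ 10.5 169.6]
85 [100.9 103.3] bar [ 20.9 169.3]
90 [111.5 102. ] bar [ 31.5 168. ]
95 [123.  102.5] bar [ 43.  168.5]
100 [132.4 102.1] bar [ 52.4 168.1]
105 [141.8 100.9] bar [ 61.8 166.9]
110 [151.   98.9] bar [ 71.  164.9]
115 [160.1  96.1] bar [ 80.1 162.1]
120 [168.8  92.5] bar [ 88.8 158.5]
125 [177.3  88.2] bar [ 97.3 154.2]
130 [185.3  83.2] bar [105.3 149.2]
135 [192.8  77.4] bar [112.8 143.4]
140 [199.8  71.1] bar [119.8 137.1]
145 [206.2  64.1] bar [126.2 130.1]
150 [212.   56.7] bar [132.  122.7]
155 [217.2  48.7] bar [137.2 114.7]
160 [221.6  40.3] bar [141.6 106.3]
165 [225.2  31.6] bar [145.2  97.6]
170 [228.1  22.6] bar [148.1  88.6]
175 [230.2  13.4] bar [150.2  79.4]
180 [231.5   4. ] bar [151.5  70. ]
[[-1.    0.   -0.01]
 [ 0.01  0.   -1.  ]
 [ 0.   -1.   -0.  ]]
```

View pics/s2.png

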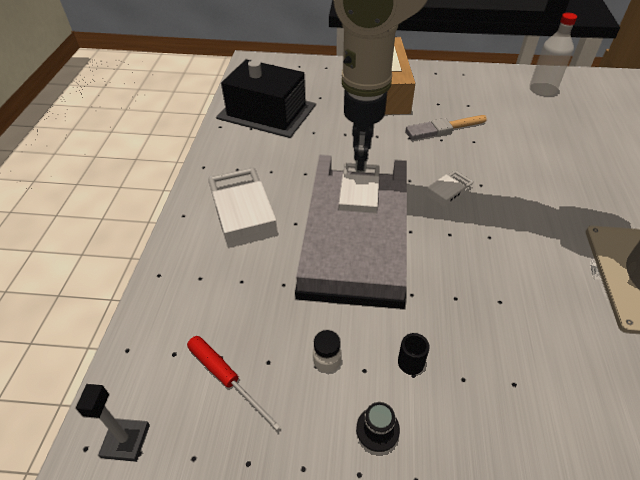

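Side view (360,180): gripper on the handle bar between the legs, opening 0.09, so the bar is held. Now I'll lift along the arc.

>>> send_rows --pt "0 0 -0.0105 -0.002 0 0 0" --pt "0 0 -0.021 -0.0044 0 0 0" --pt "0 0 -0.031 -0.006 0 0 0" --pt "0 0 -0.0405 -0.0085 0 0 0" --pt "0 0 -0.0495 -0.013 0 0 0" --pt "0 0 -0.058 -0.018 0 0 0" --pt "0 0 -0.0665 -0.023 0 0 0" --pt "0 0 -0.0735 -0.029 0 0 0" --pt "0 0 -0.0805 -0.0355 0 0 0" --pt "0 0 -0.0805 -0.0355 0 0 0"

```text
clock: 3.42
position: [0.5566, -0.1477, 0.143]
ee_rot: [-0.005, -0.706, 0.708, 0.002]
ft_force: [-2.1, -7.9, 6.6]
grip_width: 0.093
```

Run:
```python
from h import *
c=snap('side','s3');o=get_obs();print(o['position'],o['grip_width'],o['ft_force'],o['torque'])
cv2.imwrite('pics/s3c.png',cv2.resize(c['pixels'][60:320,260:460,::-1],(460,598)))
```

```text
[ 0.55622907 -0.14835931  0.14238399] 0.09144769761081213 [-1.80671177 -8.44984593  5.75985907] [-1.78805856  0.2639867   0.01741745]
```

View pics/s3c.png

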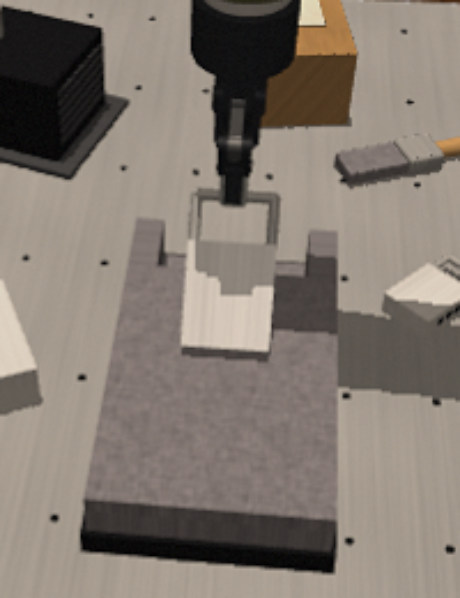

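It works: the camera is tilted ~45° with its far end in the cutout (crop 228,350). The rim pushes back with ~8 N, so I'll leave a bit more slack.

>>> send_rows --pt "0 0 -0.0065 -0.003 0 0 0" --pt "0 0 -0.0115 -0.009 0 0 0" --pt "0 0 -0.016 -0.015 0 0 0" --pt "0 0 -0.0195 -0.0225 0 0 0" --pt "0 0 -0.022 -0.032 0 0 0" --pt "0 0 -0.0235 -0.042 0 0 0" --pt "0 0 -0.024 -0.052 0 0 0" --pt "0 0 -0.024 -0.052 0 0 0"

```text
clock: 4.13
position: [0.5593, -0.0955, 0.1703]
ee_rot: [-0.007, -0.705, 0.709, -0.0]
ft_force: [-4.1, -10.4, 31.7]
grip_width: 0.093
```

Run:
```python
from h import *
c=snap('side','s4');o=get_obs();print(o['position'],o['grip_width'],o['ft_force'],o['torque'])
cv2.imwrite('pics/s4c.png',cv2.resize(c['pixels'][60:320,260:460,::-1],(460,598)))
P=cloud(c); 
m=(P[...,2]>0.075)&(P[...,2]<0.13)&(abs(P[...,0]-.555)<.03)&(P[...,1]>-.12)&(P[...,1]<-.03)
q=P[m];print(len(q));print(np.polyfit(q[:,2],q[:,1],1),q.mean(0));
```

```text
[ 0.55918743 -0.09627214  0.17004889] 0.0894491619068693 [ -4.97138654 -10.52182932  31.14798187] [-2.29664989e+00  8.37012355e-01 -1.92843794e-04]
972
[-0.28306256 -0.03332396] [ 0.55499453 -0.06249535  0.10305636]
```

View pics/s4c.png

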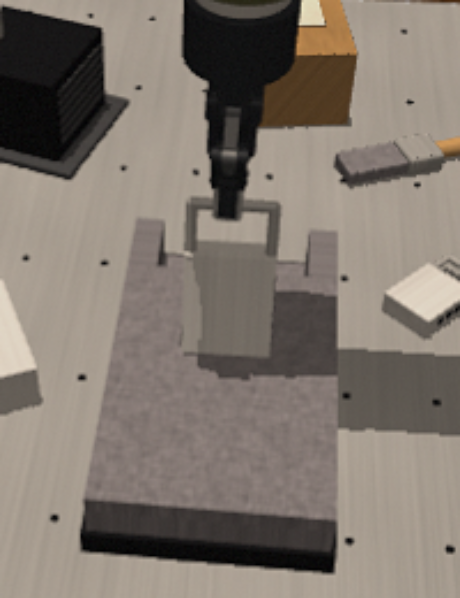

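The camera is at ~74°, but its back corner has climbed onto the shelf ~7 mm beyond the rim and is pressing with 31 N. I'll tip over that corner instead, turning the tool along with it.

```bash
cat >> h.py <<'E'
def barB(t,Bx,Bz=60.):
    t=np.radians(t);h=np.array([-np.cos(t),np.sin(t)]);k=np.array([np.sin(t),np.cos(t)])
    return np.array([Bx,Bz])+122*h-10*k
def rows(seq,cmd,a0,Bx,Bz,dep=5.):
    # seq of (theta,alpha); cmd: foam x,z of commanded tcp (mm), a0 current tilt deg
    for t,a in seq:
        A=np.radians(a); tc=barB(t,Bx,Bz)+dep*np.array([-np.sin(A),-np.cos(A)])
        d=tc-np.array(cmd); A0=np.radians(a0)
        ty=d@np.array([-np.sin(A0),-np.cos(A0)]); tz=d@np.array([-np.cos(A0),np.sin(A0)])
        print(t,a,'tcp',tc.round(1),'ty %.4f tz %.4f ax %.3f'%(ty/1000,tz/1000,np.radians(a-a0)))
E
python3 - <<'E'
from h import *
rows([(74+i*4,i*4) for i in range(0,10)],(7.6,163.4),0,50.3,59.5)
E
```

```text
74 0 tcp [  7.1 169. ] ty -0.0056 tz 0.0005 ax 0.000
78 4 tcp [ 14.8 171.8] ty -0.0084 tz -0.0072 ax 0.070
82 8 tcp [ 22.7 174. ] ty -0.0106 tz -0.0151 ax 0.140
86 12 tcp [ 30.8 175.6] ty -0.0122 tz -0.0232 ax 0.209
90 16 tcp [ 38.9 176.7] ty -0.0133 tz -0.0313 ax 0.279
94 20 tcp [ 47.1 177.2] ty -0.0138 tz -0.0395 ax 0.349
98 24 tcp [ 55.3 177.1] ty -0.0137 tz -0.0477 ax 0.419
102 28 tcp [ 63.5 176.5] ty -0.0131 tz -0.0559 ax 0.489
106 32 tcp [ 71.7 175.3] ty -0.0119 tz -0.0641 ax 0.559
110 36 tcp [ 79.7 173.5] ty -0.0101 tz -0.0721 ax 0.628
```

>>> send_rows --pt "0 0 -0.0055 0 0 0 0" --pt "0 0 -0.0085 -0.007 0.07 0 0" --pt "0 0 -0.0105 -0.015 0.14 0 0" --pt "0 0 -0.012 -0.023 0.21 0 0" --pt "0 0 -0.0135 -0.0315 0.28 0 0" --pt "0 0 -0.014 -0.0395 0.35 0 0" --pt "0 0 -0.0135 -0.0475 0.42 0 0" --pt "0 0 -0.013 -0.056 0.49 0 0" --pt "0 0 -0.012 -0.064 0.56 0 0" --pt "0 0 -0.012 -0.064 0.56 0 0"

```text
clock: 5.02
position: [0.5556, -0.0248, 0.1747]
ee_rot: [0.001, -0.484, 0.875, 0.001]
ft_force: [-0.7, 1.4, 2.4]
grip_width: 0.091
```

Run:
```python
from h import *
c=snap('side','s5');o=get_obs();print(o['position'],o['grip_width'],o['ft_force'],o['torque'])
print((FR.inv()*T0()[1]).as_matrix().round(3),o['joint_pos'])
cv2.imwrite('pics/s5c.png',cv2.resize(c['pixels'][60:320,260:460,::-1],(460,598)))
```

```text
[ 0.55600863 -0.02652216  0.17521249] 0.09235857905558456 [-0.2619896   0.75614737  1.56222725] [ 0.53187755  0.05349585 -0.10713715]
[[-0.007 -0.53  -0.848]
 [ 1.    -0.002 -0.007]
 [ 0.002 -0.848  0.53 ]] [ 0.07534803  0.36232527 -0.51477604  1.69683427  0.68209441  1.44165341
 -2.2086859 ]
```

View pics/s5c.png

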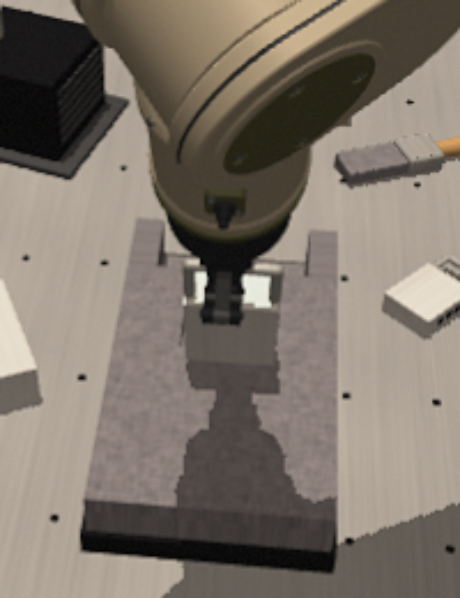

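Run:
```python
from h import *
rows([(106+i*4,32) for i in range(0,10)],(74,175.4),32,50.3,60)
```

```text
106 32 tcp [ 71.7 175.8] ty 0.0009 tz 0.0022 ax 0.000
110 32 tcp [ 80.  173.8] ty -0.0018 tz -0.0059 ax 0.000
114 32 tcp [ 88.1 171.3] ty -0.0040 tz -0.0142 ax 0.000
118 32 tcp [ 96.1 168.2] ty -0.0056 tz -0.0226 ax 0.000
122 32 tcp [103.8 164.5] ty -0.0066 tz -0.0311 ax 0.000
126 32 tcp [111.3 160.3] ty -0.0070 tz -0.0396 ax 0.000
130 32 tcp [118.4 155.6] ty -0.0068 tz -0.0481 ax 0.000
134 32 tcp [125.2 150.5] ty -0.0060 tz -0.0566 ax 0.000
138 32 tcp [131.6 144.8] ty -0.0046 tz -0.0651 ax 0.000
142 32 tcp [137.6 138.8] ty -0.0026 tz -0.0734 ax 0.000
```

>>> send_rows --pt "0 0 -0.002 -0.006 0 0 0" --pt "0 0 -0.004 -0.014 0 0 0" --pt "0 0 -0.0055 -0.0225 0 0 0" --pt "0 0 -0.0065 -0.031 0 0 0" --pt "0 0 -0.007 -0.0395 0 0 0" --pt "0 0 -0.007 -0.048 0 0 0" --pt "0 0 -0.007 -0.048 0 0 0"

```text
clock: 5.65
position: [0.5569, 0.0156, 0.1565]
ee_rot: [-0.003, -0.485, 0.874, 0.004]
ft_force: [-1.7, 5.2, 7.9]
grip_width: 0.093
```

Run:
```python
from h import *
c=snap('side','s6');o=get_obs();print(o['position'],o['grip_width'],o['ft_force'],o['torque'],o['joint_pos'])
d=snap('top','t6')
im=np.zeros((520,800,3),np.uint8);im[:,:400]=cv2.resize(c['pixels'][60:320,260:460,::-1],(400,520));im[:400,400:]=cv2.resize(d['pixels'][170:330,280:440,::-1],(400,400))
cv2.imwrite('pics/s6c.png',im)
```

```text
[0.55709755 0.01492461 0.15689229] 0.09432603518428426 [-1.25487292  4.89409297  7.07376535] [ 0.61063005  0.25105057 -0.21709943] [ 0.01368497  0.41380618 -0.53003332  1.67615978  0.68725231  1.45963698
 -2.29428669]
```

View pics/s6c.png

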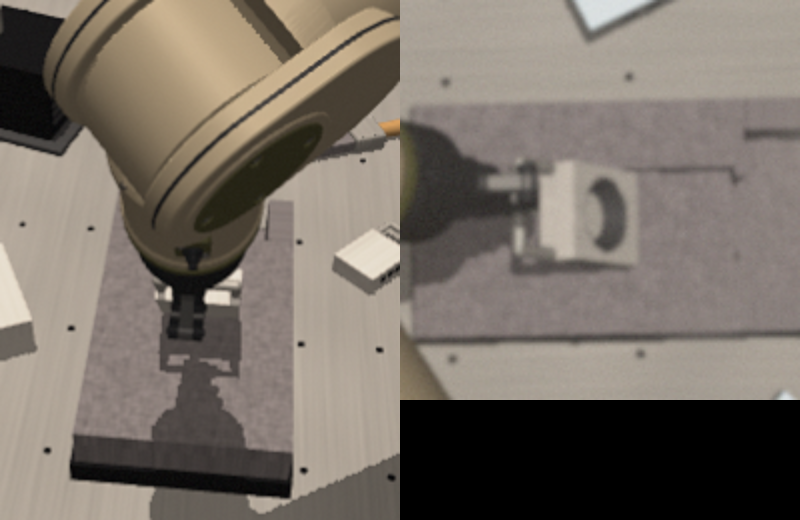

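Top crop: port now visible (605,215) with the camera tipping over the shelf. I'll measure the angle and where its lower edge is.

```bash
cat >> h.py <<'E'
def portplane(f,yr,zr=(.064,.2),xr=.035):
    P=cloud(load(f));m=(abs(P[...,0]-.556)<xr)&(P[...,1]>yr[0])&(P[...,1]<yr[1])&(P[...,2]>zr[0])&(P[...,2]<zr[1])
    return P[m],m
E
python3 - <<'E'
from h import *
c=load('t6');P=cloud(c)
# port face strips: rows near edges of the camera (crop row 170..180 & 250..260) full-res
for v in (238,240,242,270,272,274):
    for u in range(496-0,540,0+8) if 0 else range(336,380,5): 
        if v in(240,272): print(v,u,P[v,u].round(4))
E
```

```text
240 336 [0.5794 0.0038 0.1275]
240 341 [ 0.5786 -0.0051  0.1318]
240 346 [ 0.5775 -0.0139  0.1377]
240 351 [ 0.5774 -0.0229  0.1366]
240 356 [ 0.5782 -0.0323  0.1279]
240 361 [ 0.5799 -0.0423  0.1128]
240 366 [ 0.5815 -0.0525  0.0986]
240 371 [ 0.5829 -0.0629  0.0855]
240 376 [ 0.5882 -0.0761  0.0425]
272 336 [0.5197 0.0062 0.1488]
272 341 [ 0.52   -0.0029  0.1417]
272 346 [ 0.5202 -0.012   0.135 ]
272 351 [ 0.5197 -0.0208  0.138 ]
272 356 [ 0.5204 -0.0303  0.1257]
272 361 [ 0.521  -0.04    0.1141]
272 366 [ 0.5218 -0.0501  0.1007]
272 371 [ 0.5226 -0.0604  0.087 ]
272 376 [ 0.525  -0.0728  0.051 ]
```

Run:
```python
from h import *
s=[(129,32),(133,31),(137,29),(141,26),(145,23),(149,20),(153,17),(157,14),(161,11),(165,8)]
rows(s,(118,156.5),32,58,60)
```

```text
129 32 tcp [124.4 156.9] ty -0.0037 tz -0.0052 ax 0.000
133 31 tcp [131.3 151.8] ty -0.0030 tz -0.0138 ax -0.017
137 29 tcp [138.  146.1] ty -0.0018 tz -0.0224 ax -0.052
141 26 tcp [144.3 140.1] ty -0.0000 tz -0.0310 ax -0.105
145 23 tcp [150.2 133.6] ty 0.0024 tz -0.0395 ax -0.157
149 20 tcp [155.7 126.7] ty 0.0053 tz -0.0478 ax -0.209
153 17 tcp [160.7 119.5] ty 0.0087 tz -0.0558 ax -0.262
157 14 tcp [165.2 112. ] ty 0.0127 tz -0.0636 ax -0.314
161 11 tcp [169.1 104.3] ty 0.0172 tz -0.0711 ax -0.367
165 8 tcp [172.6  96.3] ty 0.0222 tz -0.0782 ax -0.419
```

>>> send_rows --pt "0 0 -0.003 -0.006 0 0 0" --pt "0 0 -0.003 -0.014 -0.017 0 0" --pt "0 0 -0.002 -0.0225 -0.05 0 0" --pt "0 0 0 -0.031 -0.105 0 0" --pt "0 0 0.0025 -0.0395 -0.157 0 0" --pt "0 0 0.0055 -0.048 -0.21 0 0" --pt "0 0 0.009 -0.056 -0.262 0 0" --pt "0 0 0.0125 -0.0635 -0.314 0 0" --pt "0 0 0.017 -0.071 -0.367 0 0" --pt "0 0 0.022 -0.078 -0.42 0 0"

```text
clock: 6.58
position: [0.5577, 0.0687, 0.096]
ee_rot: [-0.004, -0.658, 0.753, 0.004]
ft_force: [-1.9, 1.7, 0.5]
grip_width: 0.091
```

Run:
```python
from h import *
c=snap('side','s7');o=get_obs();print(o['position'],o['grip_width'],o['ft_force'],o['torque'],o['joint_pos'])
d=snap('top','t7')
im=np.zeros((520,800,3),np.uint8);im[:,:400]=cv2.resize(c['pixels'][60:320,260:460,::-1],(400,520));im[:400,400:]=cv2.resize(d['pixels'][170:330,280:440,::-1],(400,400))
cv2.imwrite('pics/s7c.png',im)
P=cloud(d)
for u in range(330,380,4): print(u,P[242,u].round(4),P[272,u].round(4))
```

```text
[0.55732451 0.06694981 0.09456252] 0.09031094938267303 [-0.28614221 -0.80974787 -0.44722844] [ 0.28895575  0.05566537 -0.00559988] [ 0.22449146  0.39779604 -0.60622178  1.74500342  0.3820362   1.14252415
 -2.10757011]
330 [0.5781 0.0146 0.112 ] [0.5232 0.0163 0.108 ]
334 [0.5787 0.0072 0.1052] [0.5231 0.009  0.106 ]
338 [ 5.790e-01 -3.000e-04  1.013e-01] [0.5228 0.0017 0.1071]
342 [ 0.5794 -0.0079  0.0961] [ 0.5228 -0.0058  0.1045]
346 [ 0.5787 -0.0152  0.0997] [ 0.5227 -0.0132  0.1028]
350 [ 0.5787 -0.0227  0.0985] [ 0.5226 -0.0206  0.1014]
354 [ 0.5787 -0.0302  0.097 ] [ 0.5227 -0.0281  0.0972]
358 [ 0.5791 -0.0379  0.0919] [ 0.5228 -0.0358  0.093 ]
362 [ 0.579  -0.0455  0.0909] [ 0.5228 -0.0433  0.091 ]
366 [ 0.5827 -0.0552  0.0595] [ 0.5227 -0.0509  0.0888]
370 [ 0.5842 -0.064   0.0458] [ 0.5257 -0.0616  0.0464]
374 [ 0.5842 -0.0719  0.0438] [ 0.5255 -0.0694  0.0453]
378 [ 0.584  -0.0798  0.0436] [ 0.5253 -0.0771  0.0457]
```

View pics/s7c.png

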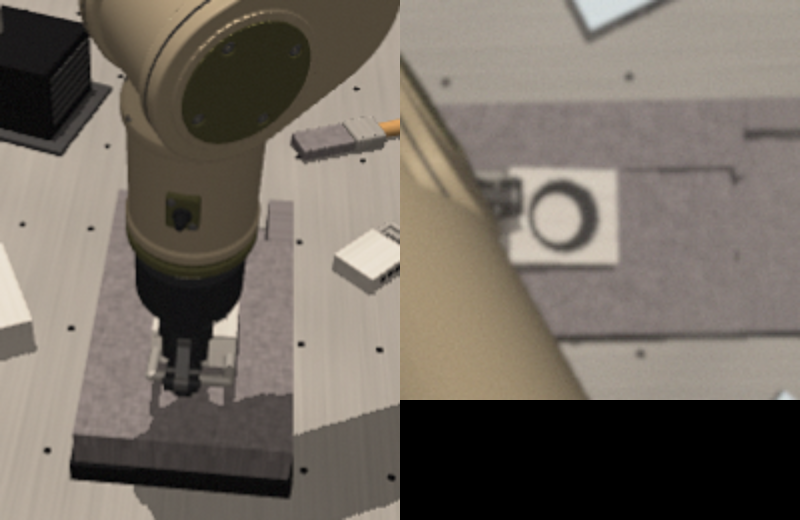

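Camera at ~165°, end beyond the rim. I'll lower it the rest of the way and release.

>>> send_rows --pt "0 0 0.007 -0.0035 -0.03 0 0" --pt "0 0 0.0135 -0.0065 -0.07 0 0" --pt "0 0 0.022 -0.0095 -0.1 0 0" --pt "0 0 0.0295 -0.0115 -0.14 0 0" --pt "0 0 0.0295 -0.0115 -0.14 0 0" --pt "0 0 0.0295 -0.0115 -0.14 0 0" --pt "20 0 0.0295 -0.0115 -0.14 0 0" --pt "20 0 0.0285 -0.0115 -0.14 0 0" --pt "25 0 0.0285 -0.0115 -0.14 0 0"

```text
clock: 7.43
position: [0.558, 0.0756, 0.0671]
ee_rot: [-0.004, -0.707, 0.707, 0.003]
ft_force: [1.1, 0.4, -0.5]
grip_width: 0.25
```

Run:
```python
from h import *
d=snap('top','t8');o=get_obs();print(o['clock'],o['position'],o['grip_width'],o['ft_force'],o['torque'],o['joint_pos'])
P=cloud(d)
for u in range(330,380,4): print(u,P[242,u].round(4),P[272,u].round(4))
```

```text
7.4833 [0.55787757 0.07548086 0.06695662] 0.25244246487234834 [-0.39153955 -0.11710378 -0.03319241] [-0.02665068  0.02479455  0.0410801 ] [ 0.31029871  0.42286645 -0.63226123  1.78006893  0.28741261  1.03106786
 -2.009362  ]
330 [0.5308 0.019  0.4796] [0.4921 0.0204 0.5066]
334 [0.5309 0.014  0.4773] [0.4921 0.0157 0.5054]
338 [ 5.801e-01 -5.000e-04  9.290e-02] [0.4924 0.0109 0.5001]
342 [ 0.5806 -0.0082  0.0868] [0.4925 0.0061 0.4963]
346 [ 0.5797 -0.0155  0.0919] [0.493  0.0011 0.4888]
350 [ 0.5797 -0.023   0.0905] [ 0.5234 -0.021   0.0917]
354 [ 0.5802 -0.0308  0.0844] [ 0.5234 -0.0286  0.0884]
358 [ 0.5792 -0.038   0.0908] [ 0.5229 -0.0359  0.0914]
362 [ 0.5792 -0.0456  0.0887] [ 0.523  -0.0436  0.0871]
366 [ 0.5827 -0.0552  0.0595] [ 0.5251 -0.0531  0.0572]
370 [ 0.5842 -0.064   0.0462] [ 0.5254 -0.0613  0.0501]
374 [ 0.5843 -0.072   0.043 ] [ 0.5254 -0.0693  0.0473]
378 [ 0.5839 -0.0796  0.045 ] [ 0.5254 -0.0773  0.0442]
```

Camera lies flat, port face ~0.090. I'll rise and go over to the lens.

>>> send_rows --pt "25 0 -0.04 0 0 0 0" --pt "25 0 -0.08 0 0 0 0" --pt "40 0 -0.115 0 0 0 0" --pt "80 0.008 -0.14 -0.035 0 0 0" --pt "95 0.016 -0.14 -0.07 0 0 0" --pt "95 0.024 -0.14 -0.105 0 0 0" --pt "95 0.032 -0.14 -0.14 0 0 0" --pt "95 0.04 -0.14 -0.175 0 0 0" --pt "95 0.047 -0.14 -0.21 0 0 0" --pt "95 0.054 -0.14 -0.243 0 0 0"

```text
clock: 8.32
position: [0.5053, 0.3205, 0.2068]
ee_rot: [-0.004, -0.707, 0.707, 0.003]
ft_force: [1.0, 1.0, -0.5]
grip_width: 0.946
```

>>> send_rows --pt "95 0 0 0 0 0 0" --pt "95 0 0 0 0 0 0" --pt "95 0 0 0 0 0 0"

```text
clock: 8.57
position: [0.5061, 0.3183, 0.2063]
ee_rot: [-0.004, -0.707, 0.707, 0.003]
ft_force: [0.4, -0.4, 0.4]
grip_width: 0.948
```

Run:
```python
from h import *
o=get_obs();print(o['clock'],o['position'],o['joint_pos'],o['ft_force'])
print((FR.inv()*T0()[1]).as_matrix().round(3))
d=snap('wrist','w9');P=cloud(d)
m=(P[...,2]>0.056)&(P[...,2]<0.064)&(np.hypot(P[...,0]-.503,P[...,1]-.319)<.035)
q=P[m];print('lens top',len(q),cv2.minEnclosingCircle((q[:,:2]*1000).astype(np.float32)),np.median(q[:,2]))
m=(P[...,2]>0.013)&(P[...,2]<0.026)&(np.hypot(P[...,0]-.503,P[...,1]-.319)<.04)
q=P[m];print('flange',len(q),cv2.minEnclosingCircle((q[:,:2]*1000).astype(np.float32)))
```

```text
8.5667 [0.50610611 0.31827459 0.20629899] [-0.03154291  0.38676101 -0.77096244  1.53899735  0.27486461  1.32779697
 -2.41274745] [ 0.35915378 -0.42200562  0.43893481]
[[-0.001 -0.001 -1.   ]
 [ 1.    -0.    -0.001]
 [-0.    -1.     0.001]]
lens top 1537 ((502.6500244140625, 318.28863525390625), 20.10899543762207) 0.06053197376249647
flange 1067 ((502.2646179199219, 318.40179443359375), 30.02294158935547)
```

View pics/w9.png

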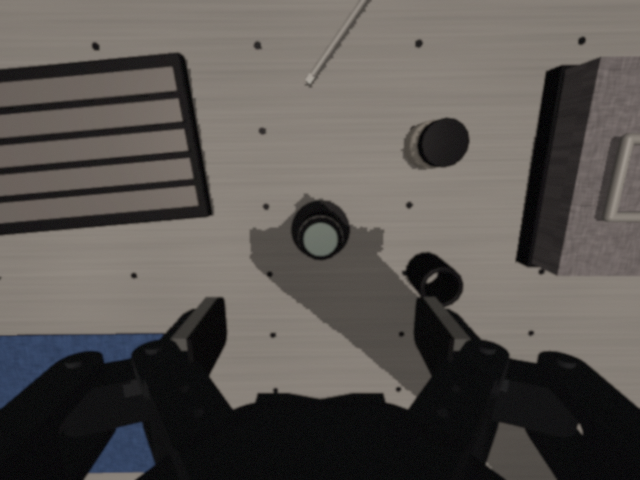

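Lens at wrist pixel (320,235), world (0.503, 0.3185); the jar (442,142) and tube (435,278) are clear of the fingers. I'll descend and grip the barrel.

>>> send_rows --pt "95 0.003 0.03 0 0 0 0" --pt "95 0.003 0.065 0 0 0 0" --pt "95 0.003 0.1 0 0 0 0" --pt "95 0.003 0.135 0 0 0 0" --pt "95 0.003 0.16 0 0 0 0" --pt "95 0.003 0.176 0 0 0 0" --pt "95 0.003 0.183 0 0 0 0" --pt "40 0.003 0.183 0 0 0 0" --pt "35 0.003 0.183 0 0 0 0" --pt "35 0.003 0.183 0 0 0 0" --squeeze 40

```text
clock: 9.45
position: [0.5041, 0.3186, 0.0249]
ee_rot: [0.005, 0.707, -0.707, -0.003]
ft_force: [-0.1, 0.3, 0.4]
grip_width: 0.549
```

>>> send_rows --pt "35 0 0 0 0 0 0" --pt "35 0 0 0 0 0 0" --pt "35 0 -0.01 0 0 0 0" --pt "35 0 -0.04 0 0 0 0" --pt "35 0 -0.08 0 0 0 0" --pt "35 0 -0.12 0 0 0 0" --pt "35 0 -0.15 0 0 0 0" --pt "35 0 -0.15 0 0 0 0"

```text
clock: 10.12
position: [0.5051, 0.3208, 0.1813]
ee_rot: [0.007, 0.709, -0.705, -0.0]
ft_force: [0.4, 0.0, -1.3]
grip_width: 0.458
```

Run:
```python
from h import *
o=get_obs();print(o['clock'],o['position'],o['grip_width'],o['ft_force'])
d=snap('top','t10');w=snap('wrist','w10');s=snap('side','s10')
P=cloud(d)
m=(P[...,2]>0.085)&(P[...,2]<0.097)&(abs(P[...,0]-.553)<.06)&(P[...,1]>-.08)&(P[...,1]<.06)
m=cv2.morphologyEx(m.astype(np.uint8),cv2.MORPH_OPEN,np.ones((3,3)))>0
q=P[m];print('cam rect',cv2.minAreaRect((q[:,:2]*1000).astype(np.float32)),np.median(q[:,2]),len(q))
A=np.c_[q[:,:2],np.ones(len(q))];print('plane',np.linalg.lstsq(A,q[:,2],rcond=None)[0])
m=(P[...,2]>0.066)&(P[...,2]<0.08)&(np.hypot(P[...,0]-.555,P[...,1]+.01)<.04)
q=P[m];print('port bottom',len(q),cv2.minEnclosingCircle((q[:,:2]*1000).astype(np.float32)))
im=np.zeros((480,800,3),np.uint8);im[:400,:400]=cv2.resize(d['pixels'][170:330,280:440,::-1],(400,400));im[:480,400:]=cv2.resize(s['pixels'][200:480,230:463,::-1],(400,480))
cv2.imwrite('pics/c10.png',im)
```

```text
10.1167 [0.50511383 0.32082452 0.18127488] 0.45812232204974124 [ 0.36488955  0.0195645  -1.32305756]
cam rect ((553.279052734375, -3.6582717895507812), (82.71308898925781, 69.94974517822266), 88.39747619628906) 0.08976531216855621 1129
plane [ 0.00312483 -0.00087202  0.08803251]
port bottom 405 ((545.5509033203125, -8.086255073547363), 31.92305564880371)
```

View pics/c10.png

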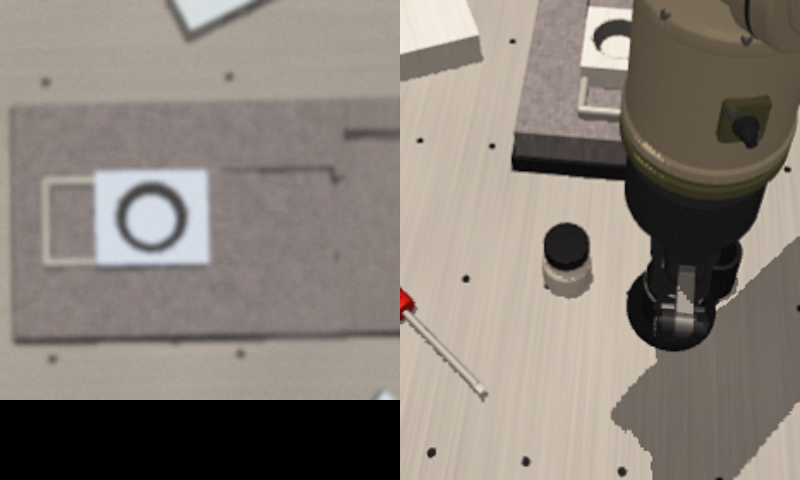

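View pics/w10.png

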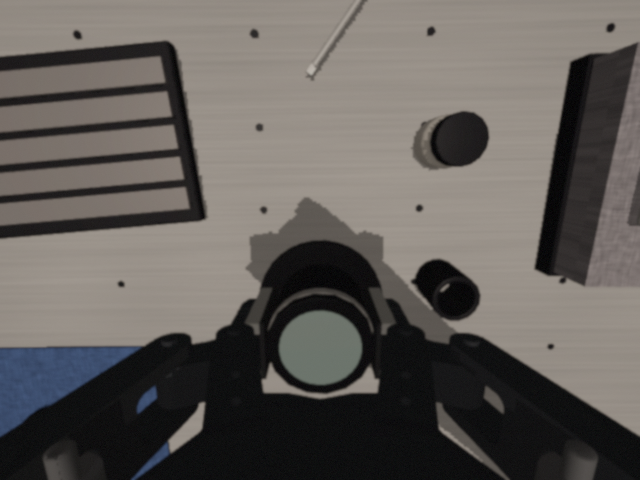

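Lens is held (wrist 320,345). Top crop shows the camera flat with its port at (151,216). I'll move so the wrist camera sees the port and measure both in the tool frame.

>>> send_rows --pt "35 0.002 0 0.03 0 0 0" --pt "35 0.004 0 0.065 0 0 0" --pt "35 0.006 0 0.1 0 0 0" --pt "35 0.008 0 0.14 0 0 0" --pt "35 0.01 0 0.18 0 0 0" --pt "35 0.012 0 0.22 0 0 0" --pt "35 0.014 0 0.26 0 0 0" --pt "35 0.015 0 0.295 0 0 0" --pt "35 0.015 0 0.32 0 0 0" --pt "35 0.015 0 0.322 0 0 0"

```text
clock: 11.1
position: [0.4834, -0.0095, 0.1717]
ee_rot: [-0.005, -0.706, 0.708, 0.007]
ft_force: [0.4, -0.2, -2.2]
grip_width: 0.454
```

>>> send_rows --pt "35 0 0 0 0 0 0" --pt "35 0 0 0 0 0 0" --pt "35 0 0 0 0 0 0" --pt "35 0 0 0 0 0 0"

```text
clock: 11.43
position: [0.4846, -0.0019, 0.173]
ee_rot: [0.003, 0.707, -0.707, -0.003]
ft_force: [-0.9, 0.3, -1.7]
grip_width: 0.454
```

Run:
```python
from h import *
o=get_obs();print(o['clock'],o['position'],o['grip_width'],o['ft_force'])
print((FR.inv()*T0()[1]).as_matrix().round(4))
w=snap('wrist','w11');P=cloud(w)
zz=P[...,2]
m=(zz>0.083)&(zz<0.097)&(abs(P[...,0]-.553)<.06)&(P[...,1]>-.08)&(P[...,1]<.06)
m=cv2.morphologyEx(m.astype(np.uint8),cv2.MORPH_OPEN,np.ones((3,3)))>0
q=P[m];print('cam rect',cv2.minAreaRect((q[:,:2]*1000).astype(np.float32)),np.median(q[:,2]),len(q))
A=np.c_[q[:,:2],np.ones(len(q))];pl=np.linalg.lstsq(A,q[:,2],rcond=None)[0];print(pl)
# rim from holes
m2=(zz>0.066)&(zz<0.086)&(np.hypot(P[...,0]-.555,P[...,1]+.004)<.04)
q=P[m2];print('inside port',len(q),cv2.minEnclosingCircle((q[:,:2]*1000).astype(np.float32)))
p0,R0=T0()
L=(P-p0)@R0.as_matrix()  # tool coords
# lens: top face
np.set_printoptions(suppress=True)
for f in('w10','w11'):
    c=load(f);
    # tool coords directly
    C=dict(c);C['c2w']=c['T_tool_cam'];L=cloud(C)
    for uv in [(320,345),(300,345),(320,320),(320,260),(320,380)]: print(f,uv,L[uv[1],uv[0]].round(4))
    a=L[345,320,1]
    m=(abs(L[...,1]-a)<.003)&(np.hypot(L[...,0],L[...,2])<.035)
    q=L[m];print('eye end',len(q),cv2.minEnclosingCircle((q[:,[0,2]]*1000).astype(np.float32)),a, np.linalg.lstsq(np.c_[q[:,[0,2]],np.ones(len(q))],q[:,1],rcond=None)[0])
```

```text
11.4333 [ 0.48458186 -0.00189404  0.1730229 ] 0.4544522562315232 [-0.85137058  0.26972829 -1.69782002]
[[-2.7e-03  4.0e-04 -1.0e+00]
 [ 1.0e+00  6.0e-04 -2.7e-03]
 [ 6.0e-04 -1.0e+00 -4.0e-04]]
cam rect ((551.5818481445312, -5.586692810058594), (84.95785522460938, 70.16822052001953), 89.06267547607422) 0.0902139159774521 10663
[6.45696128e-05 6.94333303e-04 8.98108839e-02]
inside port 4298 ((551.894775390625, -5.816874980926514), 25.21316909790039)
w10 (320, 345) [-0.0002 -0.0367  0.0004]
w10 (300, 345) [ 0.0006 -0.0353 -0.0069]
w10 (320, 320) [-0.0098 -0.0361  0.0004]
w10 (320, 260) [-0.0195  0.0046  0.0004]
w10 (320, 380) [ 0.0151 -0.0357  0.0004]
eye end 9421 ((-4.573596954345703, 0.33679667115211487), 26.957727432250977) -0.036733621741178946 [ 0.00029118 -0.00243862 -0.03575663]
w11 (320, 345) [-0.0001 -0.0365  0.0004]
w11 (300, 345) [-0.     -0.0364 -0.0068]
w11 (320, 320) [-0.0096 -0.0359  0.0004]
w11 (320, 260) [-0.0193  0.0052  0.0004]
w11 (320, 380) [ 0.015  -0.0357  0.0004]
eye end 9393 ((-4.2727203369140625, 0.4062405824661255), 26.944419860839844) -0.03651079857729818 [-0.00266854 -0.00321085 -0.03577422]
```

View pics/w11.png

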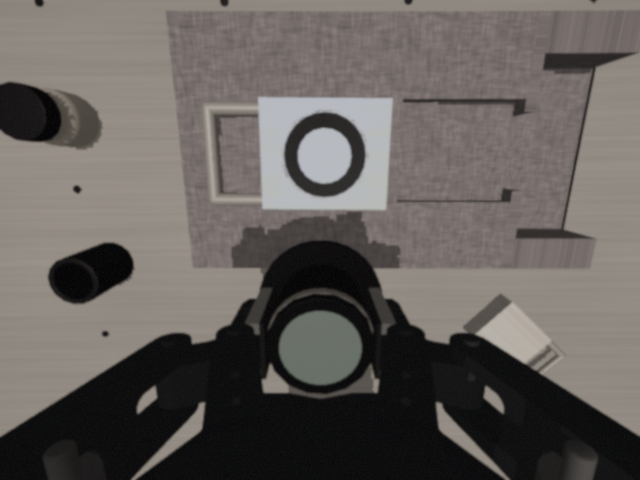

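Run:
```python
from h import *
c=load('w11');C=dict(c);C['c2w']=c['T_tool_cam'];L=cloud(C);g=c['pixels'].astype(int)
gm=(g.sum(2)>210)&(L[...,1]<-.03)&(np.hypot(L[...,0],L[...,2])<.025)
q=L[gm];print(len(q),cv2.minEnclosingCircle((q[:,[0,2]]*1000).astype(np.float32)),q.mean(0), np.median(q[:,1]))
# outer: restrict between fingers
m=(abs(L[...,1]+.036)<.003)&(abs(L[...,2])<.019)&(np.hypot(L[...,0],L[...,2])<.03)
ys=L[m]; print('x extent',ys[:,0].min(),ys[:,0].max())
# flange
m=(abs(L[...,1]-.004)<.004)&(np.hypot(L[...,0],L[...,2])<.04);q=L[m];print('flange',len(q),cv2.minEnclosingCircle((q[:,[0,2]]*1000).astype(np.float32)),q.min(0),q.max(0))
p0,R0=T0()
for lx in(0,-.0005):
  print(rel([.552,-.0057,.1],R0)[[0,2]])
```

```text
4989 ((-0.634617030620575, 0.05569787696003914), 24.70063018798828) [ 0.00121986 -0.03583581  0.00021518] -0.035752486943435455
x extent -0.018366388207304615 0.021709780405656992
flange 3202 ((-4.696944236755371, 0.568171501159668), 29.309478759765625) [-2.82293327e-02  4.01528841e-05 -2.87348254e-02] [0.00074579 0.00799568 0.02987117]
[-0.06740324  0.00305791]
[-0.06740324  0.00305791]
```

Lens axis is at +1.6 mm x and +0.4 mm z in the tool frame; the port is at (0.552, -0.0057). I'll move over it and start down.

>>> send_rows --pt "35 -0.02 0 0.001 0 0 0" --pt "35 -0.045 0 0.002 0 0 0" --pt "35 -0.069 0 0.0027 0 0 0" --pt "35 -0.069 0.02 0.0027 0 0 0" --pt "35 -0.069 0.04 0.0027 0 0 0" --pt "35 -0.069 0.055 0.0027 0 0 0" --pt "35 -0.069 0.055 0.0027 0 0 0" --pt "35 -0.069 0.055 0.0027 0 0 0" --pt "35 -0.069 0.055 0.0027 0 0 0" --pt "35 -0.069 0.055 0.0027 0 0 0"

```text
clock: 12.32
position: [0.5545, -0.0065, 0.1197]
ee_rot: [-0.004, -0.707, 0.707, 0.003]
ft_force: [0.6, -0.3, -2.1]
grip_width: 0.456
```

Run:
```python
from h import *
o=get_obs();p0,R0=T0();print(o['clock'],o['position'],o['ft_force'])
ax=p0+R0.apply([.0016,0,.0004]);print('axis',ax,'bottom',p0[2]-.0242, 'err',rel([.552,-.0057,ax[2]],R0,(ax,R0)))
print((R0.apply([0,1,0])))
d=snap('side','s12');cv2.imwrite('pics/s12c.png',cv2.resize(d['pixels'][130:310,260:460,::-1],(660,594)))
w=snap('wrist','w12')
```

```text
12.3167 [ 0.55448034 -0.00654124  0.11969266] [ 0.56934971 -0.3167293  -2.09947628]
axis [ 0.55287645 -0.00692535  0.1196895 ] bottom 0.09549266191293904 err [ 8.88558317e-04 -2.06154810e-06 -1.21659946e-03  0.00000000e+00
  0.00000000e+00  0.00000000e+00]
[ 2.02767444e-03 -2.32090074e-04 -9.99997917e-01]
```

View pics/s12c.png

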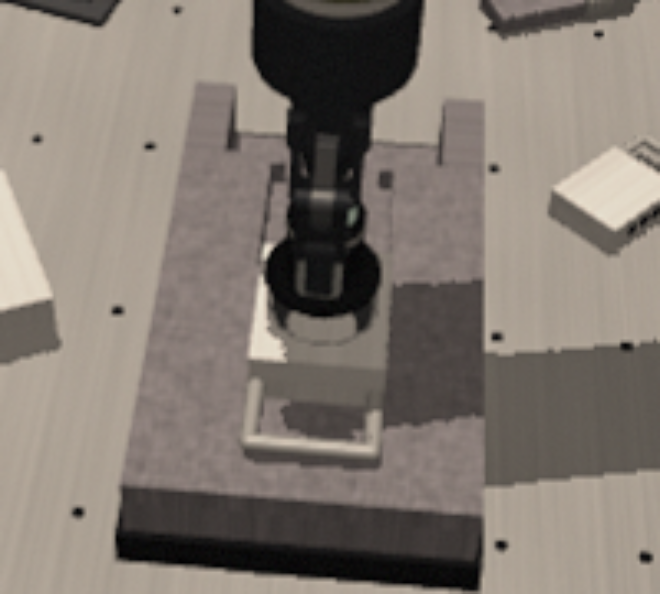

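View pics/w12.png

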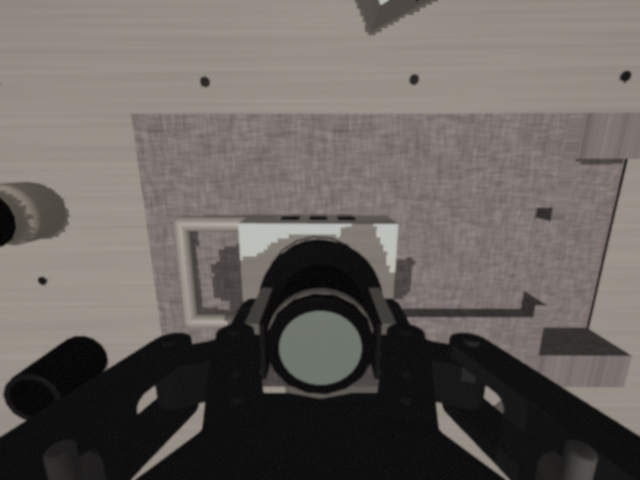

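>>> send_rows --pt "35 0.0009 0.003 -0.0012 0 0 0" --pt "35 0.0009 0.007 -0.0012 0 0 0" --pt "35 0.0009 0.011 -0.0012 0 0 0" --pt "35 0.0009 0.014 -0.0012 0 0 0" --pt "35 0.0009 0.016 -0.0012 0 0 0" --pt "35 0.0009 0.018 -0.0012 0 0 0" --pt "35 0.0009 0.018 -0.0012 0 0 0" --pt "35 0.0009 0.018 -0.0012 0 0 0"

```text
clock: 13.08
position: [0.5529, -0.0056, 0.1003]
ee_rot: [-0.004, -0.707, 0.707, 0.004]
ft_force: [-0.8, -0.0, -1.9]
grip_width: 0.456
```

Run:
```python
from h import *
o=get_obs();p0,R0=T0();print(o['clock'],o['position'],o['ft_force'],o['torque'])
ax=p0+R0.apply([.0016,0,.0004]);print('axis',ax)
for f in('w12',):
    P=cloud(load(f));m=(P[...,2]>.086)&(P[...,2]<.094)&(P[...,0]>.565)&(P[...,0]<.6)&(abs(P[...,1])<.08);q=P[m]
    print(f,q.min(0),q.max(0),'yc',(q[:,1].min()+q[:,1].max())/2)
w=snap('wrist','w13')
P=cloud(w);m=(P[...,2]>.086)&(P[...,2]<.094)&(P[...,0]>.565)&(P[...,0]<.6)&(abs(P[...,1])<.08);q=P[m]
print(q.min(0),q.max(0),'yc',(q[:,1].min()+q[:,1].max())/2)
```

```text
13.0833 [ 0.55287647 -0.00556179  0.10027785] [-0.82477612 -0.0030872  -1.88120068] [ 0.01832299 -0.01984149  0.01824456]
axis [ 0.55127248 -0.00594548  0.10027776]
w12 [ 0.56500769 -0.04847102  0.08601943] [0.58744579 0.03652255 0.09265456] yc -0.0059742379858545025
[ 0.56500254 -0.04837861  0.0860289 ] [0.58759302 0.03655873 0.09397616] yc -0.005909938038332674
```

>>> send_rows --pt "35 -0.0007 0.0008 0 0 0 0" --pt "35 -0.0007 0.0016 0 0 0 0" --pt "35 -0.0007 0.0024 0 0 0 0" --pt "35 -0.0007 0.0024 0 0 0 0" --pt "35 -0.0007 0.0024 0 0 0 0"

```text
clock: 13.55
position: [0.5536, -0.0056, 0.1]
ee_rot: [-0.004, -0.707, 0.707, 0.004]
ft_force: [-12.5, -1.8, 21.4]
grip_width: 0.455
```

>>> send_rows --pt "35 0 -0.002 0 0 0 0" --pt "35 0.001 -0.002 0 0 0 0" --pt "35 0.001 -0.002 0 0 0 0" --pt "35 0.001 -0.001 0 0 0 0" --pt "35 0.001 0 0 0 0 0" --pt "35 0.001 0 0 0 0 0" --pt "35 0.001 0 0 0 0 0"

```text
clock: 14.13
position: [0.5528, -0.0056, 0.0999]
ee_rot: [-0.004, -0.707, 0.707, 0.003]
ft_force: [-11.6, -1.2, 24.2]
grip_width: 0.455
```

Run:
```python
from h import *
o=get_obs();p0,R0=T0();print(o['clock'],o['position'],o['ft_force'],o['torque'])
c=snap('wrist','w14');C=dict(c);C['c2w']=c['T_tool_cam'];L=cloud(C)
m=(abs(L[...,1]-.004)<.004)&(np.hypot(L[...,0],L[...,2])<.04);q=L[m];print('flange',q.min(0),q.max(0),np.median(q[:,1]))
P=cloud(c)
m=(abs(P[...,0]-.575)<.03)&(P[...,0]>.56)&(abs(P[...,1]+.006)<.03)&(P[...,2]>.08)&(P[...,2]<.11);
h,e=np.histogram(P[m][:,2],bins=np.arange(.08,.1105,.001));print(dict(zip(e.round(4).tolist(),h.tolist())))
d=snap('side','s14');cv2.imwrite('pics/s14c.png',cv2.resize(d['pixels'][170:270,310:420,::-1],(660,600),interpolation=cv2.INTER_CUBIC))
```

```text
14.1333 [ 0.55279017 -0.00561789  0.09993353] [-11.56545543  -1.19199183  24.22870261] [0.08839265 2.33814221 0.07605785]
flange [-3.20457283e-02  7.09253364e-06 -3.54035367e-02] [0.00109088 0.0079793  0.03829442] 0.004604633639083228
{0.08: 45, 0.081: 52, 0.082: 49, 0.083: 32, 0.084: 64, 0.085: 43, 0.086: 61, 0.087: 51, 0.088: 76, 0.089: 887, 0.09: 1849, 0.091: 511, 0.092: 53, 0.093: 87, 0.094: 795, 0.095: 1563, 0.096: 382, 0.097: 69, 0.098: 32, 0.099: 48, 0.1: 43, 0.101: 52, 0.102: 51, 0.103: 60, 0.104: 56, 0.105: 81, 0.106: 79, 0.107: 86, 0.108: 80, 0.109: 94}
```

View pics/s14c.png

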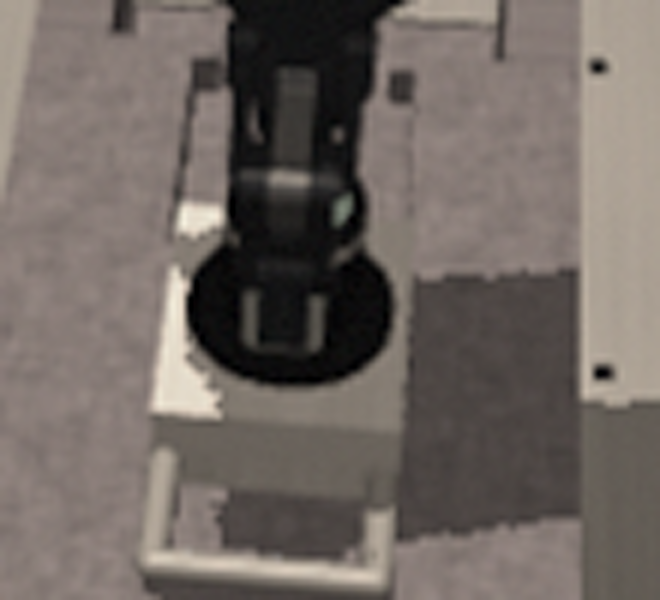

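Flange top 95.2 mm against port face 90.1 mm is 5 mm, the flange thickness, so it's seated. I'll ease off, open and back away upward.

>>> send_rows --pt "35 0 -0.0015 0 0 0 0" --pt "35 0 -0.0015 0 0 0 0" --pt "55 0 -0.0015 0 0 0 0" --pt "75 0 -0.0015 0 0 0 0" --pt "85 0 -0.0015 0 0 0 0" --pt "85 0 -0.02 0 0 0 0" --pt "85 0 -0.05 0 0 0 0" --pt "85 0 -0.08 0 0 0 0" --pt "85 0 -0.11 0 0 0 0" --pt "85 0 -0.14 0 0 0 0"

```text
clock: 15.07
position: [0.5523, -0.0055, 0.2391]
ee_rot: [0.003, 0.707, -0.707, -0.004]
ft_force: [0.6, -0.4, -0.0]
grip_width: 0.85
```

>>> send_rows --pt "85 0.02 0 0 0 0 0" --pt "85 0.05 0 0 0 0 0" --pt "85 0.05 0 0 0 0 0" --pt "85 0.05 0 0 0 0 0"

```text
clock: 15.4
position: [0.5018, -0.0053, 0.2381]
ee_rot: [-0.004, -0.707, 0.708, 0.004]
ft_force: [0.5, -0.2, 0.7]
grip_width: 0.851
```

Run:
```python
from h import *
o=get_obs();print(o['clock'],o['position'],o['ft_force'])
d=snap('wrist','w15');P=cloud(d);g=P[...,2]
m=(g>.086)&(g<.0928)&(abs(P[...,0]-.553)<.05)&(abs(P[...,1]+.006)<.06)
q=P[m];print('cam',cv2.minAreaRect((q[:,:2]*1000).astype(np.float32)),np.median(q[:,2]),np.linalg.lstsq(np.c_[q[:,:2],np.ones(len(q))],q[:,2],rcond=None)[0])
n=np.hypot(P[...,0]-.552,P[...,1]+.006)<.034
m=n&(g>.0932)&(g<.0975);q=P[m];print('flange',cv2.minEnclosingCircle((q[:,:2]*1000).astype(np.float32)),np.median(q[:,2]))
m=n&(g>.128)&(g<.142);q=P[m];print('eye',cv2.minEnclosingCircle((q[:,:2]*1000).astype(np.float32)),np.median(q[:,2]),np.linalg.lstsq(np.c_[q[:,:2],np.ones(len(q))],q[:,2],rcond=None)[0])
s=snap('side','s15')
im=np.zeros((450,800,3),np.uint8);im[:300,:400]=cv2.resize(d['pixels'][:,:,::-1],(400,300));im[:,400:]=cv2.resize(s['pixels'][140:440,200:466,::-1],(400,450));cv2.imwrite('pics/c15.png',im)
```

```text
15.4 [ 0.50180566 -0.0053107   0.23806687] [ 0.53738468 -0.2441938   0.68136997]
cam ((551.6190795898438, -5.496726989746094), (85.05860137939453, 68.95868682861328), 89.30709838867188) 0.0903271172600286 [-0.00059649  0.00135147  0.09066844]
flange ((550.836181640625, -5.922727584838867), 30.31609535217285) 0.09531834984124377
eye ((550.914306640625, -5.532834529876709), 20.263154983520508) 0.13552592166866423 [-0.00975362  0.0002869   0.14078857]
```

View pics/c15.png

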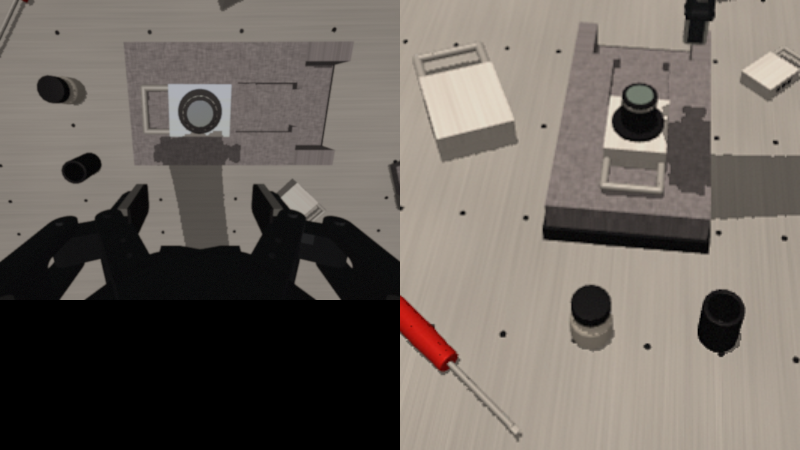

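Lens stands in the port (wrist crop 200,113): eye end at 135.5 mm, flange top at 95.3 mm, level within 0.6°, and within ~1 mm of the port centre. The bystanders haven't moved and the gripper is clear, so I'll hand in.

```bash
python3 -c "
from workcell import *
print(hand_in())"
```

```text
the job is handed in; nothing more can be done
None
```

The camera now lies on its back on the foam shelf, port up. The lens unit is seated nose down in the port and released. I handed the job in at about 15.4 s; it reports no verdict.

**What I did:** I pinched the handle bar and raised that end to about 45° while the far end stayed in the cutout. I then tipped the camera over onto the shelf, gripped the lens by its barrel, set it into the port, let go and backed the gripper away.

**Last checks:**

| Check | Measured | Required |
|---|---|---|
| Port face height | 90.3 mm | 90 ± 6 mm |
| Camera level | about 0.1° | within 5° |
| Camera centre beyond the cutout centre (foam x) | about 97 mm | above 45 mm |
| Flange top above port face | 5.0 mm, its own thickness, so flat | within 2.5 mm |
| Lens tilt | about 0.6° | within 4.5° |
| Lens off port centre | about 1 mm | within 5 mm |

By eye in the last pictures the jar, tube and screwdriver are where they were; I did not measure them.

**What did not go to plan:**
- **Tipping:** past about 70° the camera's lower edge rode up onto the shelf, roughly 7 mm beyond the rim, instead of dropping against the cutout wall. It pressed with 31 N there, so I tipped it over that edge instead. By then it had already been held at about 45°, as step 1 asks.
- **Seating:** as the flange came down, the wrist read a 12 N sideways force. Shifting by 1 mm did not change it. I took it for compliance in the arm, since the heights showed the flange already flat.

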